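# Park the battery pack in the free charging bay

## Task

Slide the big grey battery pack over the bench, without lifting it, into the charging bay that has no wheel lying in it: centred between that bay's two posts, square to them, and just far enough in that one of its long faces keeps the bay's sprung brass contact clearly pressed in. Meet the contact gently, do not ram it, and leave the wheel and everything else lying on the bench where it is.

Things in the scene. Friction and masses are not known exactly. Their poses are not given: they have to be found in the camera images.
- pack: the loose battery pack, a plain grey box 100 mm (x) x 120 mm (y) x 50 mm high, 0.7 to 0.95 kg, too wide to grip, takes 6 to 11 N to slide; the faces at its x ends (120 mm wide) are the long faces, either may meet the contact. Origin: centre of the underside
- bay_left: fixed charging bay, the left one (+y) of two alike, open towards the robot: two aluminium posts (20 x 20 mm, 70 mm tall, 150 mm clear between them), joined behind by bars 50 to 70 mm above the bench. Origin: on the bench midway between the posts; x points into the bay (away from the robot), y to the left post, z up
- bay_right: fixed charging bay, the right one (-y) of two alike, open towards the robot: two aluminium posts (20 x 20 mm, 70 mm tall, 150 mm clear between them), joined behind by bars 50 to 70 mm above the bench. Origin: on the bench midway between the posts; x points into the bay (away from the robot), y to the left post, z up
- bay_left_mount (a point): on that bay's centre line, 25 mm up, 105 mm beyond its post line: the front of the 50 mm wide housing. From here a brass-headed sprung contact (26 mm across) points at the open side. Its face at rest lies 47 to 77 mm in front of this point, set anew each time and not reported: find it by touch. It yields 9 mm under 0.6 N rising to 2 N, then stops hard
- bay_right_mount (a point): on that bay's centre line, 25 mm up, 105 mm beyond its post line: the front of the 50 mm wide housing. From here a brass-headed sprung contact (26 mm across) points at the open side. Its face at rest lies 47 to 77 mm in front of this point, set anew each time and not reported: find it by touch. It yields 9 mm under 0.6 N rising to 2 N, then stops hard
- wheel: loose rubber-tyred wheel lying flat, 100 mm across, 28 mm high, between the posts of the bay that is taken; origin: centre of the underside
- motor: loose black motor, 70 x 50 x 39 mm, with a short shaft; bystander, origin centre of the underside
- gear: loose white gear lying flat, 64 mm across, 20 mm high; bystander, origin centre of the underside
- wrench: loose steel wrench lying flat, about 160 mm long along its x; bystander
- driver: loose screwdriver lying on the bench, about 200 mm long along its x; bystander
- mug: loose white mug, 80 mm across, 90 mm high; bystander, origin centre of the underside
- bracket: loose aluminium angle bracket, 90 x 35 x 35 mm; bystander, origin centre of the underside
There are look-alikes about, which are no part of the job. Of the things shaped like the pack, the grey one is meant.

How it is judged:
At the end, for the whole second after the job is handed in: The battery pack rests flat on the bench in the bay without the wheel, midway between its posts to within 7 mm and square to it within 0.1 rad, its origin within 40 mm of the post line, holding the sprung contact pressed by at least 0.7 N, at rest and let go (((contact force between pack and bay_left above 0.7 N and y of pack in the frame of bay_left between -0.007 and 0.007 m and x of pack in the frame of bay_left between -0.04 and 0.04 m and angle between the x axis of pack and the x axis of bay_left, either way round below 0.1 rad) or (contact force between pack and bay_right above 0.7 N and y of pack in the frame of bay_right between -0.007 and 0.007 m and x of pack in the frame of bay_right between -0.04 and 0.04 m and angle between the x axis of pack and the x axis of bay_right, either way round below 0.1 rad)) and angle between pack's own z axis and vertical below 0.05 rad and height (world z) of pack below 0.004 m and linear speed of pack below 0.01 m/s); the robot touches nothing.
It fails at once if the pack pushes on a bay with more than 20 N (rams it) (contact force between pack and bay_left above 20 N or contact force between pack and bay_right above 20 N).
It fails at once if the pack is lifted more than 15 mm off the bench (height (world z) of pack above 0.015 m).
It fails at once if the wheel is moved more than 15 mm (distance of wheel from where it was at the start of the episode above 0.015 m).
It fails at once if another loose thing on the bench (motor, gear, wrench, screwdriver, mug or bracket) is moved more than 15 mm (distance of any of motor, gear, wrench, driver, mug, bracket from where it was at the start of the episode above 0.015 m).
It also fails if it takes over 72 s, if anything falls off the work surface, if the arm or the gripper's body presses on something with over 40 N, if the wrist force passes 120 N, or if a joint passes its speed limit or range.

## Robot

A 6-joint arm with a two-finger parallel gripper is mounted at the origin on the work surface. World frame = base frame: x ahead of the robot, y to its left, z up, the work surface at z = 0. Lengths are in m, angles in rad, forces in N, time in s.
With the tool pointing down it reaches from about 0.3 to 0.825 m from the base axis. Payload 5.4 kg.
Tool frame: the origin (TCP) lies between the finger pads; the fingertips stand 8 mm ahead of it and the grasp point (between the pads) lies 11 mm behind it (manip.tip_extent is the distance from the TCP to the fingertips, in m); z points along the fingers, y is the line along which they close (so a half turn about z gives the same grasp; the last joint's range is limited). The gripper opens to 92 mm and grips with 3 to 60 N. Pads are 20 mm wide; open, the fingers measure 128 mm over their backs; the gripper's body (75 mm by 189 mm) begins 69 mm behind the grasp point.
Start: joints at [1.018, 0.158, 1.597, -0, 1.386, -0.21], TCP at [0.193, 0.542, 0.187] pointing down, gripper open.
Joint ranges: [-2.91, 2.91], [-0.94, 2.29], [0.18, 2.7], [-1.29, 4.43], [0.17, 2.64], [-3, 3]. Speed limits (rad/s): [2.57, 2.57, 3.14, 3.14, 3.14, 3.14].

## Interface

Orientations are given as a unit quaternion [x, y, z, w].
In Python, from workcell import manip, optics gives the robot as it stands.
- The arm moves only by the shell command python3 -m inch 'ROWS'. ROWS is JSON, a list that holds one entry, the list of rows, each a list of 7 numbers: the shift along the tool's x, y, z each as a share of 0.15 m, from -1 to 1, then the turn, a rotation vector about the tool's x, y, z each as a share of pi/2 rad, from -1 to 1, then the closure, from -1 (fully open) to 1 (shut). In form: [[[tx, ty, tz, wx, wy, wz, claw], ...]]. A call has 1 to 5 rows; each row is the pose to reach, as a shift and turn from the pose commanded when the call began, along the tool's axes at that moment; what a row does not reach only later rows make up. A row lasts 1/8 s, in which the tool goes at most 62.5 mm and 10.7 degrees, less where a joint would pass 70% of its speed; a pose out of reach is approached as far as the arm can. A call with a number of a shift or a turn outside -1 to 1 is refused whole. A call with a gripper value outside its range is refused whole. The fingers move at their own pace and stop on an object; the grip force is fixed at half the most. Time passes only in rows, so rows that repeat a pose let the fingers close. It gives the time, the measured TCP pose, the force, the opening and the grip force at its end, in the units of the state.
- manip.get_state(): the state, without advancing time (a new reading comes with each control period).
- optics.capture(name): name is "side" or "top"; returns the picture (480x640x3 uint8, red, green, blue); there is no depth.
- optics.camera_model(name): a dict with "intrinsics" (3x3 intrinsics, pixels), "R" (3x3) and "t" (3): a world point X has camera coordinates R X + t. Camera axes: x right, y down, z forward; pixel columns grow to the right and rows downward; lengths in m; the calibration is good to about 2 mm. A picture is of the moment at which its call begins. camera_model takes no time and is no camera call.
- manip.close_job(): hands the job in; it is judged then, once.
The state is a dict: "time": time; "joints": joint angles; "dq": joint speeds; "effort": joint torques, N m; "ee_pos": TCP position; "orientation": TCP orientation; "contact_force": force on the tool from outside, world axes, zero at the start; "torque": the same for the moment, N m; "grip_width": opening from 0.0 (shut) to 1.0 (fully open); "finger_force": force on a finger pad.
Only numpy, scipy, OpenCV 4.12 (cv2) and the standard library are available. Lean on these libraries where they do the work, as an engineer would, in place of code of your own. Each camera call takes 0.05 s, during which the arm holds its last target. There are 200 camera calls.

## Working session

There is one attempt and no reset: what is moved stays moved. The work goes in short steps, Python scripts to look and compute and a shell command to move; the robot and the scene stay as the last step left them, time stands still between calls to the robot, and variables do not carry over. Pictures are saved under pics/ and viewed, at most 10 in all, crops included, and the job is handed in when it is done.

```bash
mkdir -p pics; ls; python3 - <<'E'
from workcell import manip, optics
import cv2
print(manip.get_state())
for n in("side","top"):
    cv2.imwrite(f"pics/{n}0.png",optics.capture(n)[:,:,::-1]); m=optics.camera_model(n); print(n,m)
E
```

```text
pics
{'time': 0.0, 'joints': array([ 1.01793304e+00,  1.59054226e-01,  1.59822455e+00, -2.09233515e-05,
        1.38616328e+00, -2.10098474e-01]), 'dq': array([-2.27811924e-03,  5.51012146e-04,  7.89644975e-05,  8.58359238e-05,
        6.98074540e-05,  2.74436865e-04]), 'effort': array([ 1.96861962e-03, -3.85554600e+01, -3.22116637e+01,  7.02655711e-02,
        3.75737250e-02, -1.05032805e-04]), 'ee_pos': array([0.19292072, 0.54096157, 0.18561989]), 'orientation': array([ 1.70542690e-01,  9.85349854e-01, -8.62057887e-04, -3.34719557e-04]), 'contact_force': array([-0.01846211,  0.56611474,  0.1455254 ]), 'torque': array([ 0.02630748,  0.06684774, -0.03848182]), 'finger_force': 0.0, 'grip_width': 1.0034812104701263}
side {'intrinsics': array([[458.97555722,   0.        , 327.77690195],
       [  0.        , 458.97555722, 239.57138557],
       [  0.        ,   0.        ,   1.        ]]), 'R': array([[ 0.98461285, -0.17472663,  0.00285191],
       [-0.13446129, -0.767933  , -0.62625799],
       [ 0.11161402,  0.61623819, -0.77961067]]), 't': array([-0.46606894,  0.08773069,  1.09591539])}
top {'intrinsics': array([[600.64198852,   0.        , 326.46568331],
       [  0.        , 600.64198852, 231.23623682],
       [  0.        ,   0.        ,   1.        ]]), 'R': array([[ 0.0216119 , -0.9994729 ,  0.02422479],
       [-0.99814192, -0.02295119, -0.05644416],
       [ 0.0569704 , -0.02295991, -0.99811183]]), 't': array([-9.05960633e-05,  4.49383016e-01,  1.37283774e+00])}
```

View pics/top0.png

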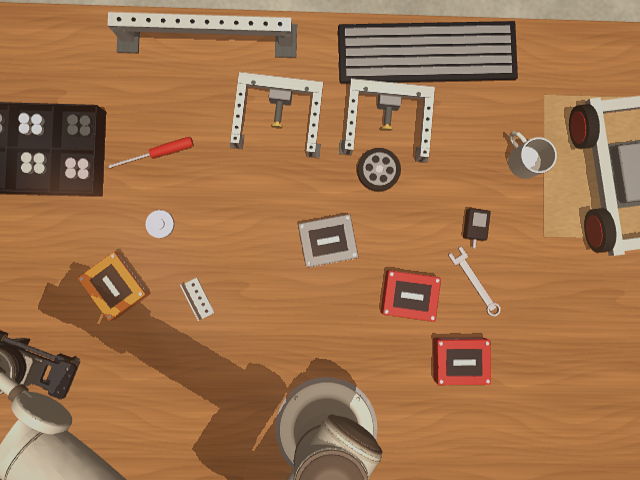

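View pics/side0.png

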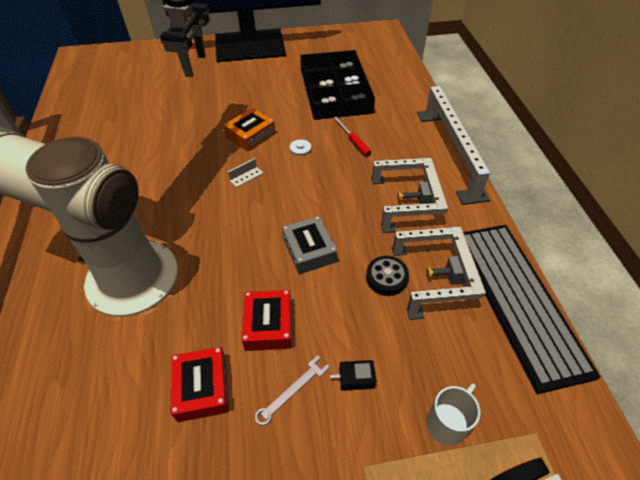

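Top view: grey pack at (328,240). The free bay is the left one, with bar ends at about (237,148) and (313,152) and its contact at (277,125). The wheel at (378,169) lies at the mouth of the right bay. The side view agrees: pack at (310,243), free bay at (410,193).

```bash
cat > h.py <<'E'
import cv2, numpy as np
from workcell import manip, optics
def ray(n,p,z):
    m=optics.camera_model(n);R,t=m["R"],m["t"];K=m["intrinsics"]
    C=-R.T@t; d=R.T@np.linalg.solve(K,[p[0],p[1],1.]); return C+d*(z-C[2])/d[2]
def tri(p,q):
    P=[];x=[]
    for n in("top","side"):
        m=optics.camera_model(n);P.append(m["intrinsics"]@np.c_[m["R"],m["t"]])
    X=cv2.triangulatePoints(P[0],P[1],np.float64(p).reshape(2,1),np.float64(q).reshape(2,1)).ravel();return X[:3]/X[3]
def mask(im,roi,smax,vmin):
    h=cv2.cvtColor(im,cv2.COLOR_RGB2HSV);m=((h[...,1]<smax)&(h[...,2]>vmin)).astype(np.uint8)
    k=np.zeros_like(m);x0,y0,x1,y1=roi;k[y0:y1,x0:x1]=m[y0:y1,x0:x1];return k
def big(m):
    c,_=cv2.findContours(m,cv2.RETR_EXTERNAL,cv2.CHAIN_APPROX_NONE);return max(c,key=cv2.contourArea)
E
python3 - <<'E'
from h import *
np.set_printoptions(precision=4,suppress=True)
T=cv2.imread("pics/top0.png")[:,:,::-1];S=cv2.imread("pics/side0.png")[:,:,::-1]
c=big(mask(T,(285,200,370,280),75,90)); r=cv2.minAreaRect(c); print("pack",r)
for b in cv2.boxPoints(r): print(b,ray("top",b,.05))
hull=cv2.convexHull(c).reshape(-1,2); pts=np.float32([ray("top",p,.05)[:2]*1000 for p in hull]); print("world rect",cv2.minAreaRect(pts))
for roi in((225,65,332,165),(338,70,440,168)):
    c=big(mask(T,roi,70,140)); r=cv2.minAreaRect(c); print("bay",r)
    pts=np.float32([ray("top",p,.07)[:2]*1000 for p in cv2.convexHull(c).reshape(-1,2)]); r=cv2.minAreaRect(pts);print(r);print(cv2.boxPoints(r))
a=cv2.resize(T[60:270,220:445],None,fx=3,fy=2.85,interpolation=cv2.INTER_CUBIC)
a=cv2.resize(T[60:180,220:340],None,fx=4,fy=4,interpolation=cv2.INTER_CUBIC)
b=cv2.resize(S[140:280,270:460],None,fx=4,fy=4,interpolation=cv2.INTER_CUBIC)
cv2.imwrite("pics/ct.png",a[:,:,::-1]);cv2.imwrite("pics/cs.png",b[:,:,::-1])
E
```

```text
pack ((327.86798095703125, 240.5240020751953), (45.1685791015625, 52.86065673828125), 79.69515228271484)
[297.824 223.032] [0.4641 0.0755 0.05  ]
[349.832 213.576] [ 0.4881 -0.0409  0.05  ]
[357.912 258.016] [ 0.3887 -0.061   0.05  ]
[305.904 267.472] [0.365 0.055 0.05 ]
world rect ((426.41619873046875, 7.205696105957031), (101.43537902832031, 118.44001770019531), 11.66336727142334)
bay ((276.3088684082031, 111.62457275390625), (85.35252380371094, 71.03947448730469), 6.709837436676025)
((711.0852661132812, 128.56849670410156), (189.58192443847656, 160.7910919189453), 84.72498321533203)
[[622.3155  41.5703]
 [782.4256  26.7877]
 [799.855  215.5667]
 [639.7449 230.3493]]
bay ((389.515380859375, 117.34178161621094), (84.91905212402344, 70.86034393310547), 5.552970886230469)
((705.0166625976562, -124.38560485839844), (189.40927124023438, 160.84986877441406), 85.9480209350586)
[[ 618.1008 -213.1706]
 [ 778.5486 -224.5365]
 [ 791.9325  -35.6006]
 [ 631.4847  -24.2348]]
```

View pics/ct.png

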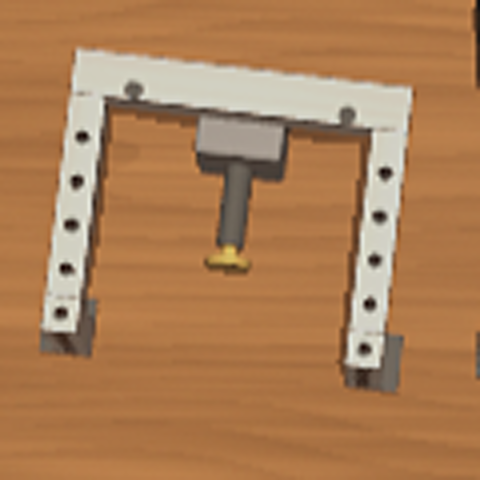

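View pics/cs.png

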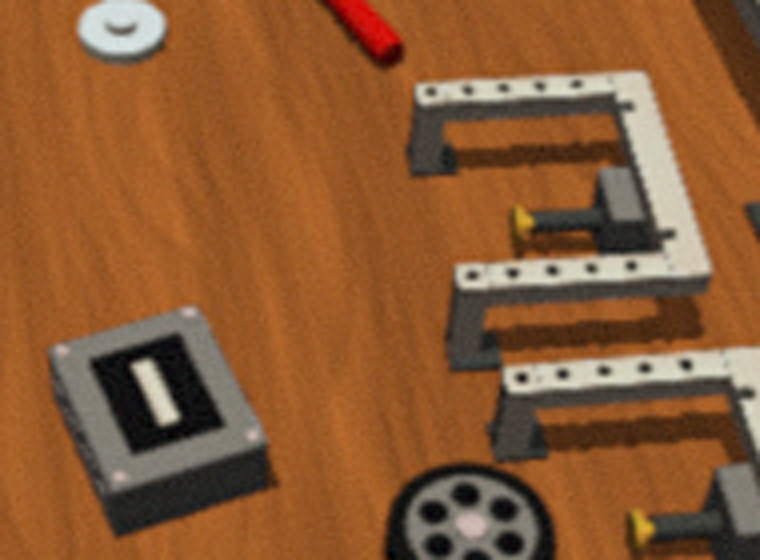

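```bash
cat >> h.py <<'E'
B0=np.array([0.6410,0.1350]); BY=np.deg2rad(-5.28)
def st():
    s=manip.get_state();q=s["orientation"]
    from scipy.spatial.transform import Rotation as Ro
    M=Ro.from_quat(q).as_matrix();return s,M
def plan(x,y,z,psi):
    "world target, psi deg = world angle of tool y; prints shares"
    s,M=st();d=M.T@(np.array([x,y,z])-s["ee_pos"])/0.15
    cur=np.degrees(np.arctan2(M[1,1],M[0,1]));dp=psi-cur
    print("t",round(s["time"],2),"at",s["ee_pos"].round(4),"psi",cur.round(2),"F",s["contact_force"].round(2),"shares",d.round(3),"wz",round(-dp/90,3))
def bay(u,v): c,s=np.cos(BY),np.sin(BY);return B0+np.array([c*u-s*v,s*u+c*v])
def inbay(p): c,s=np.cos(BY),np.sin(BY);d=np.array(p)[:2]-B0;return np.array([c*d[0]+s*d[1],-s*d[0]+c*d[1]])
E
python3 - <<'E'
from h import *
np.set_printoptions(precision=4,suppress=True)
T=cv2.imread("pics/top0.png")[:,:,::-1];S=cv2.imread("pics/side0.png")[:,:,::-1]
def brass(im,roi):
    h=cv2.cvtColor(im,cv2.COLOR_RGB2HSV);x0,y0,x1,y1=roi;h=h[y0:y1,x0:x1]
    m=((h[...,0]>19)&(h[...,0]<33)&(h[...,1]>110)&(h[...,2]>90)).astype(np.uint8)
    c=big(m);print(cv2.boundingRect(c),cv2.contourArea(c));q=c.reshape(-1,2)+[x0,y0];return q
a=brass(T,(262,110,295,135));b=brass(S,(390,180,420,205))
X=tri(a.mean(0),b.mean(0));print("brass",X,inbay(X))
# post/bar checks: front-end hole of left bar, right bar ends
print("left hole",X:=tri([220+61/4,60+313/4],[270+431/4,140+92/4]),inbay(X))
print("right hole",X:=tri([220+365/4,60+349/4],[270+473/4,140+275/4]),inbay(X))
print("pack label ctr",tri([328,240.5],[270+156/4,140+392/4]))
for p in((378,169),(370,190)):print("wheel",ray("top",p,.028))
p=bay(0.005,0);plan(*p,.12,84.7)
E
```

```text
(11, 11, 9, 5) 12.0
(8, 12, 6, 5) 8.5
brass [0.6938 0.1291 0.0266] [ 0.0531 -0.001 ]
left hole [0.6497 0.219  0.0655] [0.0009 0.0844]
right hole [0.634  0.0491 0.0663] [ 0.0009 -0.0862]
pack label ctr [0.4272 0.0068 0.046 ]
wheel [ 0.5944 -0.1051  0.028 ]
wheel [ 0.5454 -0.0875  0.028 ]
t 0.1 at [0.193  0.541  0.1857] psi 70.36 F [-0.59  0.31 -0.6 ] shares [-3.755 -1.536  0.439] wz -0.159
```

```bash
for i in 1 2 3; do :; done
python3 -m inch '[[[-0.4,-0.16,0,0,0,0,1],[-0.8,-0.33,0,0,0,0,1],[-1,-0.41,0,0,0,0,1]]]'
python3 -m inch '[[[-0.4,-0.16,0,0,0,0,1],[-0.8,-0.33,0,0,0,0,1],[-1,-0.41,0,0,0,0,1]]]'
python3 -m inch '[[[-0.4,-0.16,0,0,0,0,1],[-0.8,-0.33,0,0,0,0,1],[-1,-0.41,0,0,0,0,1]]]'
python3 -m inch '[[[-0.35,-0.15,0,0,0,-0.08,1],[-0.75,-0.3,0.2,0,0,-0.16,1],[-0.75,-0.3,0.4,0,0,-0.16,1],[-0.75,-0.3,0.4,0,0,-0.16,1]]]'
python3 - <<'E'
from h import *
p=bay(0.005,0);plan(*p,.02,84.72)
E
```

```text
time: 0.48
ee_pos: [0.3152, 0.4312, 0.1861]
orientation: [0.171, 0.985, -0.0, -0.0]
contact_force: [-0.2, 1.2, -0.3]
grip_width: 0.691
finger_force: 0.0
time: 0.85
ee_pos: [0.436, 0.3226, 0.1862]
orientation: [0.172, 0.985, -0.0, -0.0]
contact_force: [-0.1, 0.3, -0.2]
grip_width: 0.372
finger_force: 0.0
time: 1.23
ee_pos: [0.5565, 0.2141, 0.186]
orientation: [0.172, 0.985, -0.0, -0.0]
contact_force: [-0.1, 0.5, 0.6]
grip_width: 0.042
finger_force: 0.0
time: 1.72
ee_pos: [0.6433, 0.1355, 0.1224]
orientation: [0.046, 0.999, -0.0, -0.004]
contact_force: [-0.3, 1.0, 0.3]
grip_width: 0.003
finger_force: 0.0
t 1.73 at [0.6433 0.1355 0.1224] psi 84.68 F [-0.27  0.97  0.34] shares [-0.024 -0.004  0.683] wz -0.0
```

```bash
python3 -m inch '[[[-0.02,0,0.35,0,0,0,1],[-0.02,0,0.6,0,0,0,1],[-0.02,0,0.68,0,0,0,1],[-0.02,0,0.68,0,0,0,1]]]' >/dev/null
python3 -m inch '[[[-0.05,0,0,0,0,0,1],[-0.1,0,0,0,0,0,1],[-0.15,0,0,0,0,0,1],[-0.15,0,0,0,0,0,1]]]' 
for i in 1; do
python3 -m inch '[[[-0.02,0,0,0,0,0,1],[-0.02,0,0,0,0,0,1]]]'
python3 -m inch '[[[-0.02,0,0,0,0,0,1],[-0.02,0,0,0,0,0,1]]]'
python3 -m inch '[[[-0.02,0,0,0,0,0,1],[-0.02,0,0,0,0,0,1]]]'
done
python3 - <<'E'
from h import *
s,M=st();print(inbay(s["ee_pos"]),s["ee_pos"])
cv2.imwrite("pics/s1.png",cv2.resize(optics.capture("side")[140:240,360:470],None,fx=5,fy=5)[:,:,::-1])
E
```

```text
time: 2.72
ee_pos: [0.6722, 0.1338, 0.025]
orientation: [0.046, 0.999, 0.0, 0.0]
contact_force: [-0.2, 0.1, 1.0]
grip_width: 0.002
finger_force: 0.0
time: 2.98
ee_pos: [0.6743, 0.1337, 0.0245]
orientation: [0.046, 0.999, -0.0, -0.0]
contact_force: [0.1, 0.1, -0.3]
grip_width: 0.0
finger_force: 0.0
time: 3.22
ee_pos: [0.6775, 0.1334, 0.0246]
orientation: [0.046, 0.999, -0.0, 0.0]
contact_force: [-0.4, -0.3, -0.6]
grip_width: 0.006
finger_force: 0.0
time: 3.48
ee_pos: [0.6805, 0.1331, 0.0246]
orientation: [0.046, 0.999, 0.0, 0.0]
contact_force: [-0.6, -1.1, 0.7]
grip_width: 0.005
finger_force: 0.0
[0.03948632 0.00176597] [0.68048128 0.13312483 0.02463219]
```

View pics/s1.png

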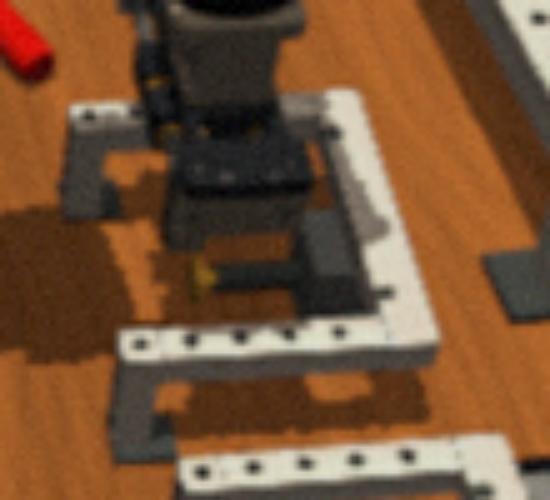

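```bash
python3 - <<'E'
from h import *
s,M=st();m=optics.camera_model("side")
for dz in(-.008,0,.03,.08):
    X=s["ee_pos"]-M[:,2]*dz;c=m["intrinsics"]@(m["R"]@X+m["t"]);p=c[:2]/c[2];print(dz,p,(p-[360,140])*5)
print(M.round(3))
h=optics.capture("side")
cv2.imwrite("pics/s2.png",cv2.resize(h[100:250,330:490],None,fx=4,fy=4,interpolation=cv2.INTER_CUBIC)[:,:,::-1])
E
```

```text
-0.008 [394.58071311 196.52412629] [172.90356557 282.62063143]
0 [394.92642785 194.44431634] [174.63213925 272.22158171]
0.03 [396.25456497 186.45428146] [181.27282487 232.2714073 ]
0.08 [398.58588955 172.4290996 ] [192.92944776 162.14549802]
[[-0.996  0.091  0.   ]
 [ 0.091  0.996 -0.   ]
 [-0.     0.    -1.   ]]
```

View pics/s2.png

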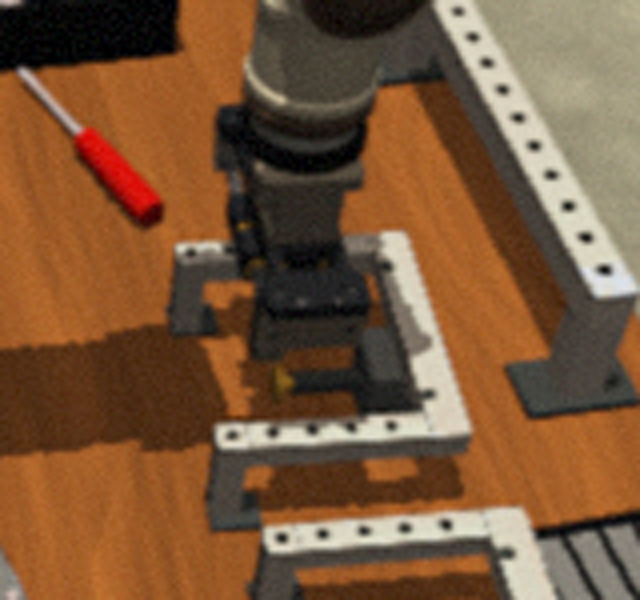

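The gripper body hides the fingers. The brass head at about (400,195) in the full side image has not moved, so there is no contact yet. I'll keep probing.

```bash
R='grep -E "ee_pos|contact"'
python3 -m inch '[[[-0.01,0,0,0,0,0,1],[-0.01,0,0,0,0,0,1],[-0.01,0,0,0,0,0,1]]]' | eval $R
python3 -m inch '[[[-0.01,0,0,0,0,0,1],[-0.01,0,0,0,0,0,1],[-0.01,0,0,0,0,0,1]]]' | eval $R
python3 -m inch '[[[-0.01,0,0,0,0,0,1],[-0.01,0,0,0,0,0,1],[-0.01,0,0,0,0,0,1]]]' | eval $R
python3 -m inch '[[[-0.01,0,0,0,0,0,1],[-0.01,0,0,0,0,0,1],[-0.01,0,0,0,0,0,1]]]' | eval $R
python3 - <<'E'
from h import *
f=[];
for i in range(8):
    optics.capture("top");f.append(st()[0]["contact_force"])
print(np.mean(f,0),np.std(f,0))
E
```

```text
ee_pos: [0.6818, 0.133, 0.0246]
contact_force: [0.0, 0.1, -0.8]
ee_pos: [0.6833, 0.1329, 0.0246]
contact_force: [0.3, 0.6, 0.6]
ee_pos: [0.6848, 0.1327, 0.0246]
contact_force: [0.5, -0.3, 0.3]
ee_pos: [0.6863, 0.1326, 0.0246]
contact_force: [-0.2, -0.2, 0.4]
[ 0.39086412 -0.15708827  0.00221807] [0.27064696 0.54592198 0.3347881 ]
```

```bash
cat > f.py <<'E'
from h import *
f=[]
for i in range(6): optics.capture("top");f.append(st()[0]["contact_force"])
s=st()[0];print("t",round(s["time"],1),"u,v",inbay(s["ee_pos"]).round(4),"Fx",np.mean(f,0).round(2))
E
python3 -m inch '[[[-0.015,0,0,0,0,0,1],[-0.015,0,0,0,0,0,1]]]' >/dev/null; python3 f.py
python3 -m inch '[[[-0.015,0,0,0,0,0,1],[-0.015,0,0,0,0,0,1]]]' >/dev/null; python3 f.py
python3 -m inch '[[[-0.015,0,0,0,0,0,1],[-0.015,0,0,0,0,0,1]]]' >/dev/null; python3 f.py
python3 -m inch '[[[-0.015,0,0,0,0,0,1],[-0.015,0,0,0,0,0,1]]]' >/dev/null; python3 f.py
```

```text
t 6.0 u,v [0.0475 0.0018] Fx [ 0.01  0.35 -0.3 ]
t 6.6 u,v [0.0497 0.0018] Fx [-0.12  0.22  0.07]
t 7.1 u,v [0.052  0.0018] Fx [-0.09  0.04  0.11]
t 7.7 u,v [0.0542 0.0018] Fx [0.07 0.35 0.22]
```

```bash
python3 -m inch '[[[-0.015,0,0,0,0,0,1],[-0.015,0,0,0,0,0,1]]]' >/dev/null; python3 f.py
python3 - <<'E'
from h import *
S0=cv2.imread("pics/side0.png")[:,:,::-1];S=optics.capture("side")
s=[cv2.resize(a[160:220,380:440],None,fx=6,fy=6,interpolation=cv2.INTER_CUBIC) for a in(S0,S)]
cv2.imwrite("pics/s3.png",np.hstack(s)[:,:,::-1])
E
```

```text
t 8.2 u,v [0.0565 0.0018] Fx [ 0.13 -0.23  0.14]
```

View pics/s3.png

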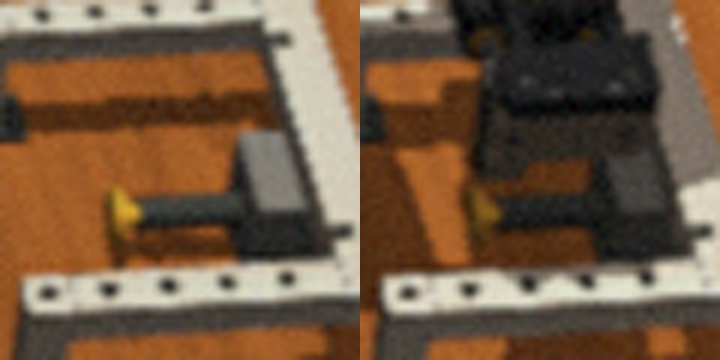

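```bash
python3 - <<'E'
from h import *
s,M=st();im=[]
for n,(x0,y0) in(("side",(355,120)),("top",(220,60))):
    a=optics.capture(n).astype(float); a=(255*(a/255)**.45).astype(np.uint8)
    a=cv2.resize(a[y0:y0+110,x0:x0+100],None,fx=4,fy=5,interpolation=cv2.INTER_CUBIC)
    m=optics.camera_model(n)
    for dz,col in((-.008,(0,255,0)),(.08,(0,0,255))):
        X=s["ee_pos"]-M[:,2]*dz;c=m["intrinsics"]@(m["R"]@X+m["t"]);p=(c[:2]/c[2]-[x0,y0])*[4,5]
        cv2.circle(a,tuple(int(v) for v in p),4,col,1);print(n,dz,p)
    im.append(a)
cv2.imwrite("pics/c4.png",np.hstack(im)[:,:,::-1])
E
```

```text
side -0.008 [183.25884394 380.81407684]
side 0.08 [200.74825391 260.32867767]
top -0.008 [225.546859   315.79823674]
top 0.08 [215.98528842 267.97970793]
```

View pics/c4.png

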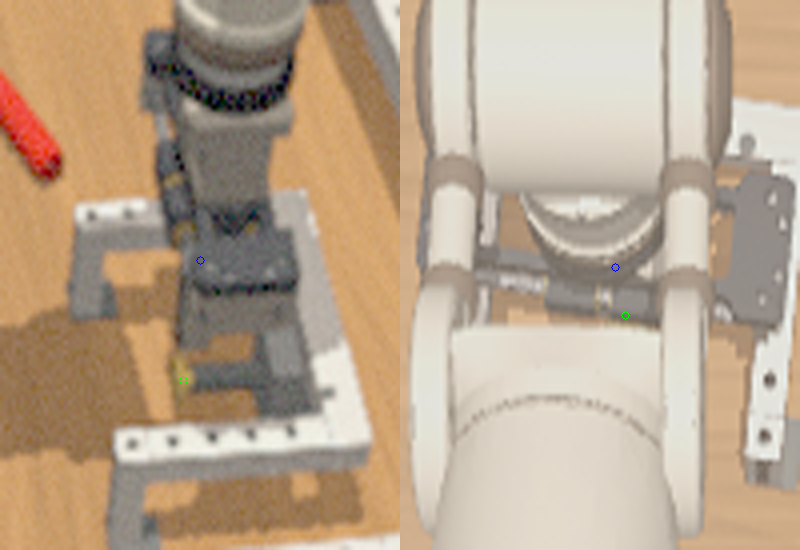

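Here the finger position is ambiguous: the reported TCP is already past the brass face, yet there is no force and the head hasn't moved. I'll back out and touch the bench to check the true fingertip height.

```bash
python3 -m inch '[[[0.1,0,0,0,0,0,1],[0.2,0,0,0,0,0,1],[0.28,0,0,0,0,0,1],[0.28,0,0.06,0,0,0,1],[0.28,0,0.06,0,0,0,1]]]'|grep -E 'ee_pos|contact'
R='grep -E ee_pos|contact'
python3 -m inch '[[[0,0,0.014,0,0,0,1],[0,0,0.014,0,0,0,1]]]'|$R
python3 -m inch '[[[0,0,0.014,0,0,0,1],[0,0,0.014,0,0,0,1]]]'|$R
python3 -m inch '[[[0,0,0.014,0,0,0,1],[0,0,0.014,0,0,0,1]]]'|$R
python3 f.py
```

```text
ee_pos: [0.6551, 0.1353, 0.0144]
contact_force: [1.2, 0.1, -0.1]
ee_pos: [0.6558, 0.1353, 0.0133]
contact_force: [-0.0, -0.9, 0.4]
ee_pos: [0.6555, 0.1354, 0.0112]
contact_force: [-0.8, 0.0, -0.3]
ee_pos: [0.6554, 0.1354, 0.0091]
contact_force: [0.6, 0.5, -1.3]
t 10.1 u,v [0.0146 0.0017] Fx [-0.29 -0.2  -0.14]
```

```bash
R='grep -E ee_pos|contact'
python3 -m inch '[[[0,0,0.008,0,0,0,1],[0,0,0.008,0,0,0,1]]]'|$R
python3 -m inch '[[[0,0,0.008,0,0,0,1],[0,0,0.008,0,0,0,1]]]'|$R
python3 -m inch '[[[0,0,0.008,0,0,0,1],[0,0,0.008,0,0,0,1]]]'|$R
python3 f.py
```

```text
ee_pos: [0.6555, 0.1354, 0.0079]
contact_force: [-0.6, -0.6, -0.4]
ee_pos: [0.6555, 0.1354, 0.0067]
contact_force: [0.3, -0.5, -0.2]
ee_pos: [0.6555, 0.1354, 0.0056]
contact_force: [0.1, -0.2, 0.5]
t 11.1 u,v [0.0146 0.0018] Fx [0.1  0.09 0.17]
```

```bash
python3 -c "
from workcell import manip;print(manip.tip_extent,[a for a in dir(manip) if a[0]!='_']);s=manip.get_state();print(s['joints'],s['grip_width'],s['effort'])"
R='grep -E ee_pos|contact'
python3 -m inch '[[[0,0,0.008,0,0,0,1],[0,0,0.016,0,0,0,1],[0,0,0.016,0,0,0,1]]]'|$R
python3 -m inch '[[[0,0,0.008,0,0,0,1],[0,0,0.016,0,0,0,1],[0,0,0.016,0,0,0,1]]]'|$R
python3 f.py
```

```text
0.008 ['MotionError', 'close_job', 'get_state', 'tip_extent']
[ 2.36176445e-02  5.76157192e-01  1.43755606e+00 -2.45220065e-06
  1.12772380e+00 -1.45571087e+00] 0.005571712912894402 [-1.29350174e-03 -5.05873489e+01 -2.87703645e+01 -5.71614321e-03
  7.81971077e-02 -1.07096616e-05]
ee_pos: [0.6555, 0.1354, 0.0031]
contact_force: [0.0, -0.2, -1.0]
ee_pos: [0.6555, 0.1354, 0.0007]
contact_force: [0.2, 0.2, 0.4]
t 12.2 u,v [0.0146 0.0018] Fx [-0.03  0.25  0.32]
```

```bash
python3 - <<'E'
from h import *
m=optics.camera_model("side")
P=np.array([.1929,.5410,.1856]);y=np.array([.336,.942,0])
for dz in(-.008,.03,.08,.16):
  for k in(-.055,0,.055):
    X=P+y*k+[0,0,dz];c=m["intrinsics"]@(m["R"]@X+m["t"]);print(dz,k,(c[:2]/c[2]).round(1))
S=cv2.imread("pics/side0.png")[0:110,140:240].astype(float)
T=cv2.imread("pics/top0.png")[320:430,0:100].astype(float)
N=optics.capture("side")[120:230,350:450,::-1].astype(float)
o=[cv2.resize((255*(a/255)**.5).astype(np.uint8),None,fx=2.66,fy=5,interpolation=cv2.INTER_CUBIC) for a in(S,T,N)]
cv2.imwrite("pics/c5.png",np.hstack(o))
E
```

```text
-0.008 -0.055 [191.6  87.8]
-0.008 0 [198.3  77. ]
-0.008 0.055 [204.7  66.7]
0.03 -0.055 [188.4  75.5]
0.03 0 [195.4  64.7]
0.03 0.055 [202.   54.5]
0.08 -0.055 [184.   58.3]
0.08 0 [191.3  47.7]
0.08 0.055 [198.2  37.6]
0.16 -0.055 [176.2  28.4]
0.16 0 [184.2  18.1]
0.16 0.055 [191.6   8.3]
```

View pics/c5.png

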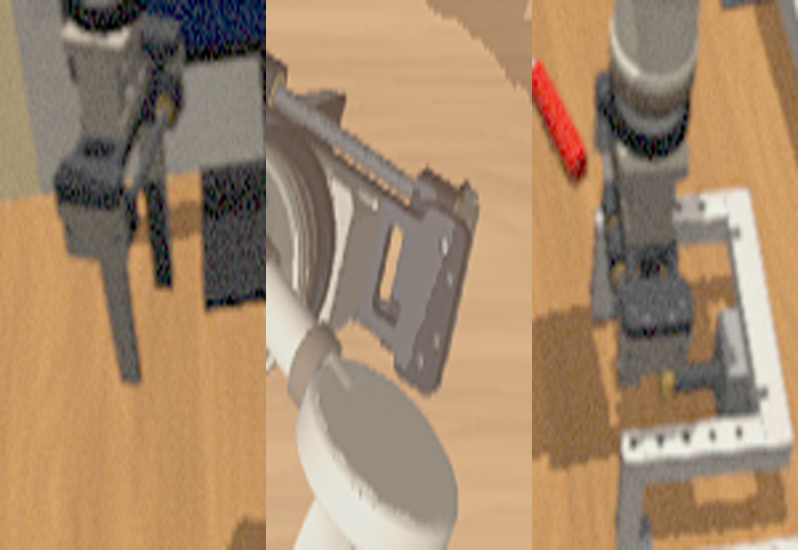

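The start image settles it. The near fingertip shows at (189,76), where the reported pose predicts (192,88), so the real gripper sits about 37 mm higher than reported. I'll confirm that by touching the bench.

```bash
R='grep -E ee_pos|contact'
python3 -m inch '[[[0,0,0.05,0,0,0,1],[0,0,0.1,0,0,0,1],[0,0,0.13,0,0,0,1],[0,0,0.13,0,0,0,1]]]'|$R
python3 f.py
python3 -m inch '[[[0,0,0.012,0,0,0,1],[0,0,0.012,0,0,0,1]]]'|$R
python3 -m inch '[[[0,0,0.012,0,0,0,1],[0,0,0.012,0,0,0,1]]]'|$R
python3 -m inch '[[[0,0,0.012,0,0,0,1],[0,0,0.012,0,0,0,1]]]'|$R
```

```text
ee_pos: [0.655, 0.1354, -0.0195]
contact_force: [0.4, 0.0, -0.0]
t 13.0 u,v [0.0148 0.0018] Fx [0.3  0.03 0.07]
ee_pos: [0.6554, 0.1354, -0.0206]
contact_force: [-0.9, -0.3, -0.1]
ee_pos: [0.6554, 0.1354, -0.0225]
contact_force: [0.2, 0.1, -0.1]
ee_pos: [0.6554, 0.1354, -0.0243]
contact_force: [-0.1, -0.0, 0.1]
```

```bash
R='grep -E ee_pos|contact'
python3 -m inch '[[[0,0,0.012,0,0,0,1],[0,0,0.012,0,0,0,1]]]'|$R
python3 -m inch '[[[0,0,0.012,0,0,0,1],[0,0,0.012,0,0,0,1]]]'|$R
python3 -m inch '[[[0,0,0.012,0,0,0,1],[0,0,0.012,0,0,0,1]]]'|$R
```

```text
ee_pos: [0.6555, 0.1354, -0.026]
contact_force: [0.6, 1.0, 0.0]
ee_pos: [0.6557, 0.1354, -0.0276]
contact_force: [-0.2, -0.8, -0.1]
ee_pos: [0.6558, 0.1354, -0.0276]
contact_force: [-5.0, -0.7, 11.1]
```

Bench touched at a reported z of -0.0276, so reported z reads 35.6 mm low. I'll probe the contact with the tip 12 mm up.

```bash
R='grep -E ee_pos|contact'
python3 -m inch '[[[0,0,-0.09,0,0,0,1],[0,0,-0.09,0,0,0,1],[-0.06,0,-0.09,0,0,0,1],[-0.1,0,-0.09,0,0,0,1],[-0.1,0,-0.09,0,0,0,1]]]'|$R
python3 f.py
python3 -m inch '[[[-0.015,0,0,0,0,0,1],[-0.015,0,0,0,0,0,1]]]' >/dev/null; python3 f.py
python3 -m inch '[[[-0.015,0,0,0,0,0,1],[-0.015,0,0,0,0,0,1]]]' >/dev/null; python3 f.py
python3 -m inch '[[[-0.015,0,0,0,0,0,1],[-0.015,0,0,0,0,0,1]]]' >/dev/null; python3 f.py
```

```text
ee_pos: [0.671, 0.1338, -0.0163]
contact_force: [0.5, 0.5, 0.1]
t 15.4 u,v [0.0293 0.0018] Fx [-0.03  0.04 -0.15]
t 16.0 u,v [0.0317 0.0018] Fx [ 0.03 -0.27  0.35]
t 16.5 u,v [0.034  0.0018] Fx [-0.11 -0.14 -0.06]
t 17.1 u,v [0.0362 0.0018] Fx [-0.15 -0.02  0.01]
```

```bash
python3 -m inch '[[[-0.015,0,0,0,0,0,1],[-0.015,0,0,0,0,0,1]]]' >/dev/null; python3 f.py
python3 -m inch '[[[-0.015,0,0,0,0,0,1],[-0.015,0,0,0,0,0,1]]]' >/dev/null; python3 f.py
python3 -m inch '[[[-0.015,0,0,0,0,0,1],[-0.015,0,0,0,0,0,1]]]' >/dev/null; python3 f.py
python3 -m inch '[[[-0.015,0,0,0,0,0,1],[-0.015,0,0,0,0,0,1]]]' >/dev/null; python3 f.py
```

```text
t 17.6 u,v [0.0384 0.0018] Fx [-0.94  0.23  0.5 ]
t 18.2 u,v [0.0406 0.0018] Fx [-0.89  0.45  0.04]
t 18.7 u,v [0.0429 0.0018] Fx [-1.13  0.22 -0.53]
t 19.3 u,v [0.0452 0.0018] Fx [-1.63  0.27 -0.26]
```

Contact touch is at TCP u ≈ 0.0377, with the force rising from 0.9 to 1.6 N after that. So the pack's final pushing TCP is u ≈ -0.057. Now lift out and go to the pack's right side.

```bash
python3 -m inch '[[[0.1,0,0,0,0,0,1],[0.15,0,-0.4,0,0,0,1],[0.15,0,-0.8,0,0,0,1],[0.2,0,-0.8,0,0,0.1,0],[0.3,0,-0.8,0,0,0.2,-0.3]]]'>/dev/null
python3 - <<'E'
from h import *
plan(.4446,-.0809,.10,11.66)
E
```

```text
t 19.9 at [0.6431 0.1364 0.1061] psi 66.44 F [-0.63  0.8  -0.41] shares [ 0.634 -1.857  0.035] wz 0.609
```

```bash
python3 -m inch '[[[0.11,-0.33,0,0,0,0,-0.3],[0.22,-0.66,0,0,0,0,-0.3],[0.32,-0.95,0,0,0,0,-0.3]]]'>/dev/null
python3 -m inch '[[[0.11,-0.33,0,0,0,0.11,-0.3],[0.22,-0.66,0,0,0,0.23,-0.3],[0.32,-0.91,0,0,0,0.35,-0.3],[0.32,-0.91,0,0,0,0.47,-0.3],[0.32,-0.91,0,0,0,0.6,-0.3]]]'>/dev/null
python3 - <<'E'
from h import *
plan(.4446,-.0809,-.016,11.66)
E
```

```text
t 20.9 at [ 0.4437 -0.0828  0.1049] psi 13.45 F [-0.79 -0.48 -0.6 ] shares [0.013 0.008 0.806] wz 0.02
```

```bash
python3 -m inch '[[[0.01,0.01,0.35,0,0,0.02,-0.3],[0.01,0.01,0.7,0,0,0.02,-0.3],[0.01,0.01,0.805,0,0,0.02,-0.3],[0.01,0.01,0.805,0,0,0.02,-0.3]]]'
cat > arc.py <<'E'
import sys; from h import *
C0=np.array([.4264,.0072]);y0=np.deg2rad(11.66);R=.49
def pose(s,off=-.07):
    a=y0-s/R; O=C0+R*np.array([np.cos(y0),np.sin(y0)]); C=O-R*np.array([np.cos(a),np.sin(a)])
    return C,a,C+off*np.array([-np.sin(a),np.cos(a)])
if __name__=="__main__":
  for s in map(float,sys.argv[1:]):
    C,a,t=pose(s);print(s,"pack",C.round(4),inbay(C).round(4),np.degrees(a).round(2));plan(*t,-.016,np.degrees(a))
E
python3 arc.py -.01 0 .01 .02 .03 .04 .145
```

```text
time: 21.4
ee_pos: [0.4444, -0.0801, -0.0164]
orientation: [0.629, 0.778, -0.0, -0.0]
contact_force: [0.4, -0.1, 1.3]
grip_width: 0.646
finger_force: 0.0
-0.01 pack [ 0.4285 -0.0026] [-0.1989 -0.1565] 12.83
t 21.4 at [ 0.4444 -0.0801 -0.0164] psi 12.09 F [ 0.39 -0.08  1.32] shares [ 0.061  0.011 -0.003] wz -0.008
0.0 pack [0.4264 0.0072] [-0.2019 -0.147 ] 11.66
t 21.4 at [ 0.4444 -0.0801 -0.0164] psi 12.09 F [ 0.39 -0.08  1.32] shares [ 0.127  0.001 -0.003] wz 0.005
0.01 pack [0.4245 0.017 ] [-0.2047 -0.1374] 10.49
t 21.4 at [ 0.4444 -0.0801 -0.0164] psi 12.09 F [ 0.39 -0.08  1.32] shares [ 0.194 -0.007 -0.003] wz 0.018
0.02 pack [0.4228 0.0269] [-0.2074 -0.1278] 9.32
t 21.4 at [ 0.4444 -0.0801 -0.0164] psi 12.09 F [ 0.39 -0.08  1.32] shares [ 0.261 -0.014 -0.003] wz 0.031
0.03 pack [0.4212 0.0367] [-0.2098 -0.1181] 8.15
t 21.4 at [ 0.4444 -0.0801 -0.0164] psi 12.09 F [ 0.39 -0.08  1.32] shares [ 0.328 -0.02  -0.003] wz 0.044
0.04 pack [0.4199 0.0467] [-0.212  -0.1083] 6.98
t 21.4 at [ 0.4444 -0.0801 -0.0164] psi 12.09 F [ 0.39 -0.08  1.32] shares [ 0.396 -0.024 -0.003] wz 0.057
0.145 pack [0.4184 0.1514] [-0.2232 -0.0041] -5.29
t 21.4 at [ 0.4444 -0.0801 -0.0164] psi 12.09 F [ 0.39 -0.08  1.32] shares [ 1.1    0.014 -0.003] wz 0.193
```

```bash
python3 -m inch '[[[0.06,0,0,0,0,0,-0.3],[0.127,0,0,0,0,0.005,-0.3],[0.194,-0.007,0,0,0,0.018,-0.3],[0.261,-0.014,0,0,0,0.031,-0.3],[0.328,-0.02,0,0,0,0.044,-0.3]]]'
python3 arc.py .04 .05 .06 .07 .08
```

```text
time: 22.02
ee_pos: [0.4329, -0.0334, -0.0148]
orientation: [0.655, 0.756, 0.0, 0.003]
contact_force: [1.1, -4.8, 0.8]
grip_width: 0.648
finger_force: 2.8
0.04 pack [0.4199 0.0467] [-0.212  -0.1083] 6.98
t 22.02 at [ 0.4329 -0.0334 -0.0148] psi 8.14 F [ 1.09 -4.77  0.81] shares [ 0.074 -0.02   0.008] wz 0.013
0.05 pack [0.4188 0.0566] [-0.214  -0.0985] 5.81
t 22.02 at [ 0.4329 -0.0334 -0.0148] psi 8.14 F [ 1.09 -4.77  0.81] shares [ 0.141 -0.027  0.007] wz 0.026
0.06 pack [0.4179 0.0666] [-0.2159 -0.0887] 4.64
t 22.02 at [ 0.4329 -0.0334 -0.0148] psi 8.14 F [ 1.09 -4.77  0.81] shares [ 0.208 -0.033  0.007] wz 0.039
0.07 pack [0.4172 0.0765] [-0.2175 -0.0788] 3.47
t 22.02 at [ 0.4329 -0.0334 -0.0148] psi 8.14 F [ 1.09 -4.77  0.81] shares [ 0.275 -0.038  0.007] wz 0.052
0.08 pack [0.4167 0.0865] [-0.2189 -0.0689] 2.31
t 22.02 at [ 0.4329 -0.0334 -0.0148] psi 8.14 F [ 1.09 -4.77  0.81] shares [ 0.343 -0.041  0.006] wz 0.065
```

```bash
python3 -m inch '[[[0.074,-0.02,0,0,0,0.013,-0.3],[0.141,-0.027,0,0,0,0.026,-0.3],[0.208,-0.033,0,0,0,0.039,-0.3],[0.275,-0.038,0,0,0,0.052,-0.3],[0.343,-0.041,0,0,0,0.065,-0.3]]]'|grep contact
python3 arc.py .09 .1 .11 .12 .13
cat > pk.py <<'E'
from h import *
T=optics.capture("top");c=big(mask(T,(225,195,375,285),75,90));r=cv2.minAreaRect(c)
P=np.float32([ray("top",p,.05)[:2]*1000 for p in cv2.convexHull(c).reshape(-1,2)])
print(cv2.minAreaRect(P),inbay(np.array(cv2.minAreaRect(P)[0])/1000).round(4)); cv2.imwrite("pics/last.png",T[:,:,::-1])
E
python3 pk.py
```

```text
contact_force: [0.4, -6.6, 2.8]
0.09 pack [0.4164 0.0965] [-0.2201 -0.059 ] 1.14
t 22.65 at [ 0.4195  0.0167 -0.0148] psi 2.3 F [ 0.36 -6.59  2.84] shares [ 0.066 -0.009  0.007] wz 0.013
0.1 pack [0.4163 0.1065] [-0.2211 -0.049 ] -0.03
t 22.65 at [ 0.4195  0.0167 -0.0148] psi 2.3 F [ 0.36 -6.59  2.84] shares [ 0.133 -0.017  0.007] wz 0.026
0.11 pack [0.4164 0.1165] [-0.2219 -0.0391] -1.2
t 22.65 at [ 0.4195  0.0167 -0.0148] psi 2.3 F [ 0.36 -6.59  2.84] shares [ 0.2   -0.023  0.007] wz 0.039
0.12 pack [0.4167 0.1265] [-0.2226 -0.0291] -2.37
t 22.65 at [ 0.4195  0.0167 -0.0148] psi 2.3 F [ 0.36 -6.59  2.84] shares [ 0.267 -0.027  0.007] wz 0.052
0.13 pack [0.4172 0.1365] [-0.223  -0.0191] -3.54
t 22.65 at [ 0.4195  0.0167 -0.0148] psi 2.3 F [ 0.36 -6.59  2.84] shares [ 0.334 -0.031  0.006] wz 0.065
((416.70794677734375, 47.44505310058594), (214.77561950683594, 151.42140197753906), 75.95590209960938) [-0.2153 -0.1078]
```

```bash
python3 -m inch '[[[0.066,-0.009,0,0,0,0.013,-0.3],[0.133,-0.017,0,0,0,0.026,-0.3],[0.2,-0.023,0,0,0,0.039,-0.3],[0.267,-0.027,0,0,0,0.052,-0.3],[0.334,-0.031,0,0,0,0.065,-0.3]]]'|grep contact
python3 arc.py .135 .142 .145
```

```text
contact_force: [-0.3, -6.5, 3.4]
0.135 pack [0.4176 0.1415] [-0.2231 -0.0141] -4.13
t 23.32 at [ 0.4126  0.0667 -0.0151] psi -3.53 F [-0.33 -6.46  3.4 ] shares [ 0.033 -0.002  0.006] wz 0.007
0.142 pack [0.4181 0.1485] [-0.2232 -0.0071] -4.94
t 23.32 at [ 0.4126  0.0667 -0.0151] psi -3.53 F [-0.33 -6.46  3.4 ] shares [ 0.08  -0.008  0.006] wz 0.016
0.145 pack [0.4184 0.1514] [-0.2232 -0.0041] -5.29
t 23.32 at [ 0.4126  0.0667 -0.0151] psi -3.53 F [-0.33 -6.46  3.4 ] shares [ 0.1   -0.011  0.006] wz 0.02
```

```bash
python3 -m inch '[[[0.04,-0.004,0,0,0,0.01,-0.3],[0.08,-0.008,0,0,0,0.02,-0.3],[0.08,-0.008,0,0,0,0.02,-0.3],[0,-0.008,0,0,0,0.02,-0.3],[-0.2,-0.008,0,0,0,0.02,-0.3]]]'|grep contact
python3 -m inch '[[[-0.1,0,-0.4,0,0,0,-0.3],[-0.4,0,-0.8,0,0,0,-0.3],[-0.8,0,-0.8,0,0,0,-0.3],[-1,0,-0.8,0,0,0,-0.3],[-1,0,-0.8,0,0,0,-0.3]]]'|grep ee
python3 pk.py
```

```text
contact_force: [0.8, 0.1, 0.3]
ee_pos: [0.3934, -0.1137, 0.1035]
((417.29669189453125, 149.8275146484375), (118.68985748291016, 100.04649353027344), 84.61314392089844) [-0.2241 -0.0058]
```

```bash
python3 - <<'E'
from h import *
p=bay(-.304,-.0058);print(p);plan(*p,.10,84.61)
E
```

```text
[0.33775617 0.1571996 ]
t 24.62 at [ 0.3933 -0.1122  0.1031] psi -5.53 F [ 0.17 -0.33  0.54] shares [ 1.752 -0.542  0.023] wz -1.002
```

```bash
python3 -m inch '[[[0.3,-0.1,0,0,0,0,-0.3],[0.6,-0.2,0,0,0,0,-0.3],[0.9,-0.28,0,0,0,0,-0.3]]]'>/dev/null
python3 -m inch '[[[0.3,-0.1,0,0,0,-0.11,-0.3],[0.6,-0.2,0,0,0,-0.22,-0.3],[0.85,-0.26,0,0,0,-0.33,-0.3],[0.85,-0.26,0,0,0,-0.44,-0.3],[0.85,-0.26,0,0,0,-0.55,-0.3]]]'>/dev/null
python3 -m inch '[[[0,0,0,0,0,-0.11,-0.3],[0,0,0,0,0,-0.22,-0.3],[0,0,0,0,0,-0.33,-0.3],[0,0,0,0,0,-0.44,-0.3],[0,0,0,0,0,-0.45,-0.3]]]'>/dev/null
python3 - <<'E'
from h import *
p=bay(-.304,-.0058);plan(*p,-.016,84.61)
E
```

```text
t 26.25 at [0.3367 0.158  0.1028] psi 84.66 F [-0.47  0.48 -0.31] shares [-0.009 -0.005  0.792] wz 0.001
```

```bash
python3 -m inch '[[[0,-0.005,0.35,0,0,0,-0.3],[0,-0.005,0.7,0,0,0,-0.3],[0,-0.005,0.79,0,0,0,-0.3],[0,-0.005,0.79,0,0,0,-0.3]]]'|grep -E 'ee|contact'
python3 -m inch '[[[-0.1,0,0,0,0,0,-0.3],[-0.17,0.002,0,0,0,0,-0.3],[-0.25,0.003,0,0,0,0,-0.3],[-0.33,0.005,0,0,0,0,-0.3],[-0.4,0.007,0,0,0,0,-0.3]]]'|grep -E 'ee|contact'
python3 -m inch '[[[-0.07,0.002,0,0,0,0,-0.3],[-0.14,0.004,0,0,0,0,-0.3],[-0.21,0.006,0,0,0,0,-0.3],[-0.28,0.008,0,0,0,0,-0.3],[-0.35,0.01,0,0,0,0,-0.3]]]'|grep -E 'ee|contact'
python3 - <<'E'
from h import *
s,M=st();print(inbay(s["ee_pos"]));p=bay(-.09,-.001);plan(*p,-.016,84.72)
T=optics.capture("top");cv2.imwrite("pics/p1.png",T[:,:,::-1])
E
```

```text
ee_pos: [0.3357, 0.1567, -0.0164]
contact_force: [0.9, 0.1, -0.1]
ee_pos: [0.3955, 0.1523, -0.015]
contact_force: [-10.6, 0.9, 8.5]
ee_pos: [0.4478, 0.1489, -0.015]
contact_force: [-9.3, 0.7, 6.4]
[-0.19362736 -0.00390463]
t 28.0 at [ 0.4478  0.1489 -0.015 ] psi 84.59 F [-9.32  0.67  6.44] shares [-0.691  0.021  0.003] wz -0.001
```

```bash
python3 -m inch '[[[-0.07,0.002,0,0,0,0,-0.3],[-0.14,0.004,0,0,0,0,-0.3],[-0.21,0.006,0,0,0,0,-0.3],[-0.28,0.008,0,0,0,0,-0.3],[-0.35,0.01,0,0,0,0,-0.3]]]'|grep -E 'ee|contact'
python3 -m inch '[[[-0.07,0.002,0,0,0,0,-0.3],[-0.14,0.004,0,0,0,0,-0.3],[-0.21,0.006,0,0,0,0,-0.3],[-0.26,0.008,0,0,0,0,-0.3],[-0.26,0.008,0,0,0,0,-0.3]]]'|grep -E 'ee|contact'
python3 - <<'E'
from h import *
s,M=st();print(inbay(s["ee_pos"]))
for u in(-.07,-.062,-.057):p=bay(u,-.0005);plan(*p,-.016,84.72)
T=optics.capture("top");m=mask(T,(225,95,330,230),75,90);cv2.imwrite("pics/p2.png",cv2.resize(T[60:260,200:360],None,fx=3,fy=3)[:,:,::-1])
E
```

```text
ee_pos: [0.5005, 0.1455, -0.0151]
contact_force: [-7.1, 0.6, 3.8]
ee_pos: [0.5413, 0.1428, -0.0149]
contact_force: [-2.5, 0.9, 0.1]
[-0.09999997 -0.00142282]
t 29.3 at [ 0.5413  0.1428 -0.0149] psi 84.6 F [-2.51  0.92  0.09] shares [-0.2    0.007  0.007] wz -0.001
t 29.3 at [ 0.5413  0.1428 -0.0149] psi 84.6 F [-2.51  0.92  0.09] shares [-0.253  0.007  0.007] wz -0.001
t 29.3 at [ 0.5413  0.1428 -0.0149] psi 84.6 F [-2.51  0.92  0.09] shares [-0.287  0.007  0.007] wz -0.001
```

View pics/p2.png

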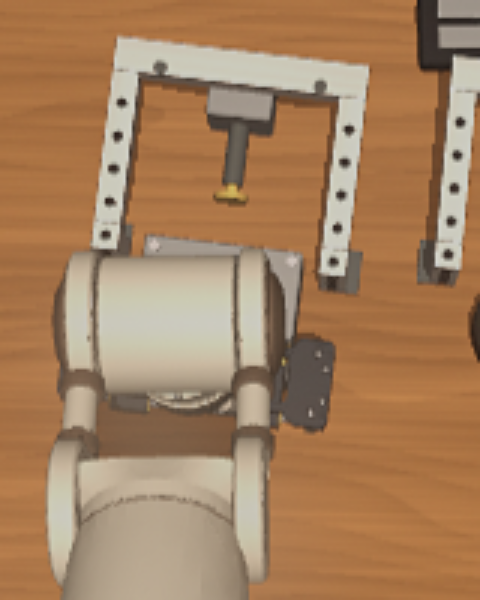

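The last image shows the pack's front corners at crop (147,236) and (300,254), entering the bay. The brass is at crop (230,198), about 35 mm ahead, which agrees with the 38 mm from probing.

```bash
python3 - <<'E'
from h import *
P=cv2.imread("pics/p2.png")
for p in((200+146/3,60+236/3),(200+302/3,60+253/3)):
    print(inbay(ray("top",p,.05)))
T=optics.capture("top")
for x in (252,297): print(x,T[130:155,x].sum(1))
# sub-row scan for left/right edge along rows just below front edge
for y in (143,146): print(y,T[y,240:256].astype(int).sum(1),T[y,292:308].astype(int).sum(1))
E
python3 -m inch '[[[-0.05,0.002,0,0,0,0,-0.3],[-0.1,0.003,0,0,0,0,-0.3],[-0.15,0.005,0,0,0,0,-0.3],[-0.2,0.006,0,0,0,0,-0.3],[-0.2,0.006,0,0,0,0,-0.3]]]'|grep -E 'ee|contact'
python3 f.py
```

```text
[0.00613631 0.05672531]
[ 0.0071945 -0.0612291]
252 [366 372 374 368 356 362 372 361 372 435 490 587 541 355 448 407 400 447
 479 499 514 534 545 555 559]
297 [359 358 366 361 342 346 360 362 359 354 357 354 364 388 451 530 591 589
 565 458 463 465 469 469 467]
143 [251 251 248 239 359 354 352 281 430 460 483 508 355 461 461 459] [362 345 343 337 404 388 368 367 360 366 369 367 371 225 244 561]
146 [403 402 403 400 400 402 403 403 400 400 400 397 400 401 403 402] [462 461 460 507 589 591 592 466 357 294 341 345 348 211 217 631]
ee_pos: [0.5714, 0.1408, -0.015]
contact_force: [-3.3, 0.5, 0.6]
t 30.3 u,v [-0.0699 -0.0007] Fx [-2.05  0.61  0.7 ]
```

```bash
python3 -m inch '[[[-0.01,0.002,0,0,0,0,-0.3],[-0.02,0.003,0,0,0,0,-0.3],[-0.03,0.004,0,0,0,0,-0.3],[-0.04,0.006,0,0,0,0,-0.3],[-0.05,0.006,0,0,0,0,-0.3]]]'|grep -E 'ee|contact'
python3 f.py
python3 -m inch '[[[-0.007,0,0,0,0,0,-0.3],[-0.014,0,0,0,0,0,-0.3],[-0.021,0.002,0,0,0,0,-0.3],[-0.021,0.002,0,0,0,0,-0.3]]]'|grep -E 'ee|contact'
python3 f.py
```

```text
ee_pos: [0.5771, 0.1409, -0.015]
contact_force: [-9.2, -0.5, 6.2]
t 31.2 u,v [-0.0639  0.    ] Fx [-7.73  0.29  5.51]
ee_pos: [0.58, 0.1408, -0.0151]
contact_force: [-9.6, -0.7, 8.2]
t 32.0 u,v [-0.0613  0.0002] Fx [-9.94 -0.12  7.57]
```

```bash
python3 -m inch '[[[-0.007,0,0,0,0,0,-0.3],[-0.014,0,0,0,0,0,-0.3],[-0.021,0,0,0,0,0,-0.3],[-0.021,0,0,0,0,0,-0.3]]]'|grep -E 'contact'
python3 f.py
python3 -m inch '[[[-0.005,0,0,0,0,0,-0.3],[-0.01,0,0,0,0,0,-0.3],[-0.01,0,0,0,0,0,-0.3]]]'|grep -E 'contact'
python3 f.py
```

```text
contact_force: [-11.0, 0.1, 8.1]
t 32.9 u,v [-0.0584  0.0003] Fx [-10.55   0.6    7.89]
contact_force: [-11.4, 0.2, 9.6]
t 33.5 u,v [-0.0571  0.0003] Fx [-11.46   0.35   8.69]
```

At the target. Force rose by about 1.5 N over free sliding, which fits the spring. Back off and check.

```bash
python3 -m inch '[[[0.05,0,0,0,0,0,-0.3],[0.25,0,0,0,0,0,-0.3],[0.4,0,-0.3,0,0,0,-0.3],[0.7,0,-0.8,0,0,0,-0.3],[1,0,-0.8,0,0,0,-0.3]]]'|grep ee
python3 -m inch '[[[0.4,0,0,0,0,0,-0.3],[0.8,0,0,0,0,0,-0.3],[0.8,0,0,0,0,0,-0.3]]]'|grep ee
python3 - <<'E'
from h import *
S0=cv2.imread("pics/side0.png")[:,:,::-1];T0=cv2.imread("pics/top0.png")[:,:,::-1]
T=optics.capture("top");S=optics.capture("side")
k=mask(T,(242,100,312,195),75,90);c=big(k);P=np.float32([ray("top",p,.05)[:2]*1000 for p in cv2.convexHull(c).reshape(-1,2)])
print(cv2.minAreaRect(P),inbay(np.array(cv2.minAreaRect(P)[0])/1000).round(4))
def brass(im,roi):
    h=cv2.cvtColor(im,cv2.COLOR_RGB2HSV);x0,y0,x1,y1=roi;h=h[y0:y1,x0:x1]
    m=((h[...,0]>19)&(h[...,0]<33)&(h[...,1]>110)&(h[...,2]>90)).astype(np.uint8);a=np.argwhere(m);return (a.mean(0)[::-1]+[x0,y0]).round(2) if len(a) else None,len(a)
for n,a,b,r in(("T",T0,T,(262,110,295,135)),("S",S0,S,(390,180,420,205))):print(n,brass(a,r),brass(b,r))
cv2.imwrite("pics/f.png",np.hstack([cv2.resize(T[60:180,220:340],None,fx=3.3,fy=4),cv2.resize(S[140:240,350:470],None,fx=3.3,fy=4.8)])[:,:,::-1])
E
```

```text
ee_pos: [0.4405, 0.1545, 0.1092]
ee_pos: [0.3148, 0.166, 0.1039]
((640.1551513671875, 135.5406494140625), (118.78924560546875, 104.07312774658203), 84.55908966064453) [-0.0009  0.0005]
T (array([276.68, 123.77]), 22) (array([277.25, 121.25]), 4)
S (array([400.62, 194.25]), 16) (None, 0)
```

```bash
python3 -c "
from workcell import manip;print(manip.get_state()['contact_force'],manip.close_job())"
```

```text
the job is handed in; nothing more can be done
[-0.05193123 -0.41669646 -0.15946696] None
```

The job is handed in (no verdict came back): by my measurements the grey pack sits in the left bay about 0.5 mm off centre and within 0.01 rad of square, with the contact pressed in about 5 mm (an estimated 1.4 N) and the robot clear of everything.

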